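# Hang two pairs of tongs over the arms of a drying stand

### The job

Hang up both pairs of steel tongs, each astride its own arm of the drying stand, between the arm's two collars: the short tongs now hang on the upper arm where the long ones belong, so move them over to the lower arm, and hang the long tongs from the crock over the upper arm. Both must hang straight and freely at the end, and the jug, bottle, glass and spice jar must not be pushed about or knocked over.

Things in the scene. Friction and masses are not known exactly. Their poses are not given: they have to be found in the camera images.
- stand: drying stand, fixed: wooden foot 90 x 240 mm, its top at 15 mm, a central upright steel post, and two level round arms 14 mm in diameter that leave the post in opposite directions, the upper along y, the lower along -y. Origin under the post on the worktop, z up. Each arm has two ring collars, 24 mm in diameter, with 60 mm clear between them. Nothing is higher than 180 mm.
- upper_bar (a point): point on the centreline of the stand's upper arm, half-way between its collars, 168 mm above the worktop (arm's top at 175 mm), 60 mm from the post's axis. y points along the arm to its free end, z up, x level across the arm.
- lower_bar (a point): point on the centreline of the stand's lower arm, half-way between its collars, 118 mm above the worktop (arm's top at 125 mm), 60 mm from the post's axis. Axes as the stand's: the arm's free end is towards -y, x is level across the arm.
- short_tongs_mid (a point): centre of the short tongs: 47.5 mm above their feet, midway between the legs. One rigid steel strip bent to an upside-down U 95 mm tall, round bend on top; flat parallel legs 24 mm wide (32 mm in the lowest 34 mm), 5 mm thick, 38 mm over their outsides, 28 mm clear between. z: feet to bend; x: across both legs (x and -x alike); y: along the strip's width. About 0.09 kg.
- long_tongs_mid (a point): centre of the long tongs: 67.5 mm above their feet, midway between the legs. One rigid steel strip bent to an upside-down U 135 mm tall, round bend on top; flat parallel legs 24 mm wide (32 mm in the lowest 34 mm), 5 mm thick, 38 mm over their outsides, 28 mm clear between. z: feet to bend; x: across both legs (x and -x alike); y: along the strip's width. About 0.12 kg.
- crock_mouth (a point): centre of the mouth, 70 mm above the worktop, of the round white crock in which the long tongs stand at the start, upright and bend up; outside diameter 76 mm, inside 66 mm, inner floor at 6 mm; it does not move. It stands left or right of the stand, with the jug on the other side.
- jug: bystander: plain black insulated jug, 140 mm in diameter, 250 mm tall, loose; origin at the centre of its underside, z up.
- bottle: bystander: slim bottle with a yellow cap, 48 mm in diameter, 183 mm tall, loose, beyond the upper arm's free end; origin at the centre of its underside, z up.
- glass: bystander: waisted drinking glass, 65 mm in diameter, 88 mm tall, loose, beyond the lower arm's free end; origin at the centre of its underside, z up.
- jar: bystander: spice jar with a yellow lid, 45 mm in diameter, 100 mm tall, loose, behind the upper arm; origin at the centre of its underside, z up.
There are look-alikes about, which are no part of the job. Leave any purple look-alike of the part that bears short_tongs_mid alone.

How it is judged:
By the outcome, as a careful person would: the job done as asked, in the order asked, and still so for the second after the job is handed in, with the robot touching nothing.
It also fails if it takes over 72 s, if anything falls off the work surface, if the arm or the gripper's body presses on something with over 40 N, if the wrist force passes 120 N, or if a joint passes its speed limit or range.

### The arm

A 6-joint arm with a two-finger parallel gripper is mounted at the origin on a cart in front of the work surface, level with it; the furniture and walls round the work are solid. World frame = base frame: x ahead of the robot, y to its left, z up, the work surface at z = 0. Lengths are in mm, angles in rad, forces in N, time in s.
With the tool pointing down it reaches from about 300 to 775 mm from the base axis. Payload 14.6 kg.
Tool frame: the origin (TCP) lies between the finger pads; the fingertips stand 19 mm ahead of it and the grasp point (between the pads) is the TCP; z points along the fingers, y is the line along which they close (so a half turn about z gives the same grasp; the last joint's range is limited). The gripper opens to 94 mm and grips with 3 to 60 N. Pads are 16 mm wide; open, the fingers measure 119 mm over their backs; the gripper's body (75 mm by 177 mm) begins 78 mm behind the grasp point.
Start: joints at [-1.19, 0.3, 1.521, -0, 1.321, -0.067], TCP at [238.133, -495.764, 224.446] pointing down, gripper open.
Joint ranges: [-3.03, 3.03], [-0.79, 2.21], [0.23, 2.52], [-1.04, 4.18], [0, 3.07], [-2.55, 2.55]. Speed limits (rad/s): [2.22, 2.22, 2.57, 3.14, 3.14, 3.14].

### API

Orientations are given as [roll, pitch, yaw] about the fixed x, y, z axes, in that order (R = Rz(yaw) Ry(pitch) Rx(roll)).
In Python, from cell import monitor, imaging, job, find_in, trace gives the robot as it stands. The module is installed in compiled form; this text tells all that it offers.
- The arm moves only by the tool arm_command, never from a script. Its argument "steps" is a list of rows, each a list of 5 numbers: the opening, from 0 (shut) to 1 (fully open), then the shift along the tool's x, y, z in mm, then the turn about the tool's z in degrees. In form: [[gripper, dx, dy, dz, turn], ...]. A call has 1 to 20 rows; each row is the pose to reach, as a shift and turn from the pose commanded when the call began, along the tool's axes at that moment; what a row does not reach only later rows make up. A row lasts 1/8 s, in which the tool goes at most 62.5 mm and 10.7 degrees, less where a joint would pass 70% of its speed; a pose out of reach is approached as far as the arm can. A call with a gripper value outside its range is refused whole. The fingers move at their own pace and stop on an object; "force" is the grip in N (left out, the last holds). Time passes only in rows, so rows that repeat a pose let the fingers close. It gives the time, the measured TCP pose, the force, the opening and the grip force at its end, in the units of the state.
- monitor.read_state(): the state, without advancing time (a new reading comes with each control period).
- imaging.camera(name): name is "side" or "top"; returns a dict with "img" (420x560x3 uint8, red, green, blue), "mtx" (3x3 intrinsics, pixels), "view" (4x4, takes a point from world to camera coordinates). Camera axes: x right, y down, z forward; pixel columns grow to the right and rows downward; lengths in mm; the calibration is good to about 2 mm. A picture is of the moment at which its call begins. There is no depth.
- job.sign_off(): hands the job in; it is judged then, once.
Trained networks look in a picture, given as the dict that the camera call returned (one of the last four; its "shot" number tells which), for a name from the list of things; names that differ only in an ending like _2 or _b are one class to them, and where a whole thing is asked for, a point or a joint stands for the part that bears it (a point fixed in the world has none). Each returns a list of dicts, best first, with "p" (0 to 1); they miss things now and then, are a little off and sometimes report something else, mostly with a low value. They report only what shows in the picture. A call takes as long as a camera call. They do not tell look-alikes from the thing itself.
- find_in(picture, target): "rect" ([centre column, centre row, width, height] in pixels, round what is visible of it).
- trace(picture, target): "region" (420x560 bool, what is visible of it) and "rect" ([centre column, centre row, width, height] in pixels, round what is visible of it).
The state is a dict: "clock": time; "joints": joint angles; "qd": joint speeds; "effort": joint torques, N m; "eef_pos": TCP position; "eef_rot": TCP orientation; "wrist_force": force on the tool from outside, world axes, zero at the start; "moment": the same for the moment, N m; "finger_gap": finger opening in mm; "finger_force": force on a finger pad.
Only numpy, scipy, OpenCV 4.12 (cv2) and the standard library are available. Lean on these libraries where they do the work, as an engineer would, in place of code of your own. Each camera call takes 0.05 s, during which the arm holds its last target. There are 200 camera calls.

## Working session

There is one attempt and no reset: what is moved stays moved. The work goes in short steps, Python scripts to look and compute and a tool call to move; the robot and the scene stay as the last step left them, time stands still between calls to the robot, and variables do not carry over. Pictures are saved under pics/ and viewed, at most 10 in all, crops included, and the job is handed in when it is done.

Besides the shell and the picture viewer there is one more tool, called after "Emit:" as name(argument=value, ...), one argument or row to a line, values as JSON. arm_command: Moves the arm, as the interface text tells. Its arguments: {"type":"object","properties":{"steps":{"type":"array","items":{"type":"array","items":{"type":"number"}}},"force":{"type":"number"}},"required":["steps"]}

```bash
mkdir -p pics
cat > h.py <<'E'
import numpy as np, cv2
from cell import monitor, imaging, job, find_in, trace
def save(p,name,crop=None,scale=1):
    im=p["img"][...,::-1]
    if crop: im=im[crop[1]:crop[3],crop[0]:crop[2]]
    cv2.imwrite("pics/"+name,cv2.resize(im,None,fx=scale,fy=scale,interpolation=cv2.INTER_CUBIC))
def ray(p,u,v):
    K,V=np.array(p["mtx"]),np.array(p["view"]);R,t=V[:3,:3],V[:3,3]
    return -R.T@t, R.T@np.linalg.solve(K,[u,v,1.])
def at_z(p,u,v,z):
    c,d=ray(p,u,v); return c+d*(z-c[2])/d[2]
def proj(p,X):
    K,V=np.array(p["mtx"]),np.array(p["view"]);q=K@(V[:3,:3]@np.asarray(X,float)+V[:3,3]);return q[:2]/q[2]
def tri(p,a,q,b):
    c1,d1=ray(p,*a);c2,d2=ray(q,*b);d1/=np.linalg.norm(d1);d2/=np.linalg.norm(d2)
    s=np.linalg.lstsq(np.c_[d1,-d2],c2-c1,rcond=None)[0]
    P,Q=c1+s[0]*d1,c2+s[1]*d2; return (P+Q)/2,np.linalg.norm(P-Q)
E
python3 - <<'E'
from h import *
np.set_printoptions(precision=1,suppress=True)
t=imaging.camera("top");s=imaging.camera("side")
im=np.vstack([t["img"],s["img"]])
save(t,"top0.png");save(s,"side0.png")
for n,p in(("top",t),("side",s)):
    print(n,"cam",ray(p,280,210)[0],p["mtx"][0])
    for k in"stand short_tongs_mid long_tongs_mid crock_mouth jug bottle glass jar upper_bar lower_bar".split():
        try: print(k,[(np.array(d["rect"]).round(1).tolist(),round(d["p"],2)) for d in find_in(p,k)][:4])
        except Exception as e: print(k,e)
print(monitor.read_state())
E
```

```text
top cam [ 375.7  -53.3 1112.6] [414.8   0.  282.7]
stand [([259.9, 231.7, 103.7, 52.4], 0.87)]
short_tongs_mid [([357.2, 235.2, 18.7, 19.0], 0.7), ([234.5, 219.1, 15.2, 20.1], 0.5)]
long_tongs_mid [([155.8, 236.6, 28.1, 22.1], 0.56)]
crock_mouth [([164.1, 235.3, 36.1, 27.5], 0.58), ([156.4, 238.4, 32.4, 18.4], 0.51)]
jug [([434.2, 222.3, 89.1, 68.8], 0.93)]
bottle [([198.5, 214.9, 23.0, 20.0], 0.89), ([262.1, 230.6, 100.8, 47.4], 0.45)]
glass [([318.8, 248.0, 26.6, 25.2], 0.66)]
jar [([260.9, 232.2, 99.8, 49.8], 0.74), ([248.9, 180.4, 18.8, 25.1], 0.73)]
upper_bar []
lower_bar [([260.1, 230.4, 105.7, 55.0], 0.96), ([434.2, 223.8, 90.3, 70.4], 0.44)]
side cam [  5.1 754.1 858.1] [434.2   0.  277.6]
stand [([272.4, 254.9, 78.9, 84.6], 0.64)]
short_tongs_mid [([255.8, 245.1, 21.9, 39.0], 0.86), ([318.0, 205.2, 20.8, 18.9], 0.66)]
long_tongs_mid [([211.8, 320.0, 13.6, 41.6], 0.91)]
crock_mouth [([214.4, 335.8, 37.1, 45.9], 0.66)]
jug [([335.6, 158.9, 48.0, 86.6], 0.64)]
bottle [([228.2, 272.5, 21.6, 63.3], 0.83)]
glass [([313.4, 229.2, 23.1, 35.5], 0.81)]
jar [([226.9, 244.4, 24.1, 40.8], 0.75)]
upper_bar [([272.7, 256.8, 75.6, 83.3], 0.98)]
lower_bar [([274.4, 255.3, 76.5, 88.3], 0.7)]
{'clock': 1.1, 'joints': array([-1.2,  0.3,  1.5,  0. ,  1.3, -0.1]), 'qd': array([-0., -0.,  0., -0., -0., -0.]), 'effort': array([ -0. , -53.2, -35.3,   0.1,   0. ,  -0. ]), 'eef_pos': array([ 238.1, -495.8,  224.4]), 'eef_rot': array([-3.1, -0. ,  0.4]), 'wrist_force': array([ 1.1, -1.3, -0.6]), 'moment': array([-0. ,  0. ,  0.1]), 'finger_force': 0.0, 'finger_gap': 94.13486528570962}
```

View pics/top0.png

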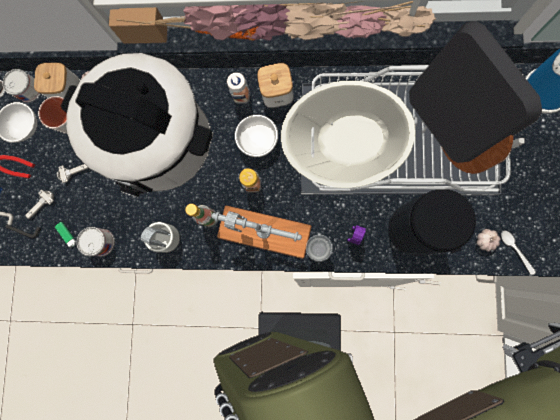

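View pics/side0.png

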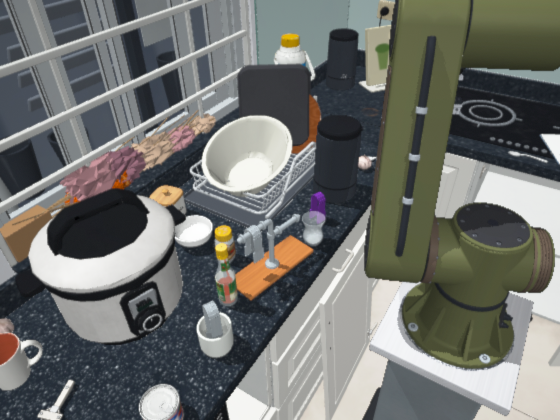

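Top view: the short tongs hang on the upper arm at (234,219), and side view shows them at (255,241). The long tongs stand in the crock at (160,237) top and (211,320) side. Things that could be taken for them:
- Purple look-alike at (357,236) top and (318,205) side. Leave alone.
- White cup at (95,240) top. Not part of the job.

I choose the steel tongs on the arm and check them in a close crop.

Run:
```python
from h import *
np.set_printoptions(precision=1,suppress=True)
t=imaging.camera("top");s=imaging.camera("side")
a=cv2.resize(t["img"][190:270,135:335],None,fx=4,fy=4,interpolation=cv2.INTER_CUBIC)
b=cv2.resize(s["img"][205:275,200:340],None,fx=4,fy=4,interpolation=cv2.INTER_CUBIC)
b=np.pad(b,((0,0),(0,800-b.shape[1]),(0,0)))
c=cv2.resize(s["img"][290:360,185:245],None,fx=4,fy=4,interpolation=cv2.INTER_CUBIC)
b[:c.shape[0],560:800]=c
cv2.imwrite("pics/crop1.png",np.vstack([a,b])[...,::-1])
# wooden foot
hsv=cv2.cvtColor(t["img"],cv2.COLOR_RGB2HSV)
m=cv2.inRange(hsv,(3,130,80),(18,255,255));m[:190]=0;m[275:]=0;m[:,:205]=0;m[:,325:]=0
m=cv2.morphologyEx(m,cv2.MORPH_CLOSE,np.ones((5,5)))
n,l,st,ce=cv2.connectedComponentsWithStats(m);i=1+np.argmax(st[1:,4]);ys,xs=np.nonzero(l==i)
P=np.array([at_z(t,u,v,15)[:2] for u,v in zip(xs,ys)],np.float32)
r=cv2.minAreaRect(P);print("foot",r,cv2.boxPoints(r))
for k in("short_tongs_mid","long_tongs_mid","crock_mouth","bottle","glass","jar","jug"):
    for nm,p in(("top",t),("side",s)):
        for d in trace(p,k)[:2]:
            ys,xs=np.nonzero(d["region"]); 
            if len(xs): print(k,nm,round(d["p"],2),np.array(d["rect"]),"cen",xs.mean().round(1),ys.mean().round(1),"minrect",cv2.minAreaRect(np.c_[xs,ys].astype(np.float32)))
def rd(p,u,v,z): return at_z(p,u,v,z)
print("bottle cap",rd(t,191,211,183),"jar",rd(t,248,176,100),"purple",rd(t,357,236,95), "glass",rd(t,320,247,88))
print("crock",rd(t,164,235,70))
```

```text
foot ((463.5186462402344, 77.04695129394531), (239.66331481933594, 90.84616088867188), 77.25816345214844) [[392.8 -29.8]
 [481.4 -49.9]
 [534.3 183.9]
 [445.6 203.9]]
short_tongs_mid top 0.7 [357.4 234.1  17.1  23.9] cen 356.7 234.7 minrect ((356.3136291503906, 234.54734802246094), (11.923078536987305, 17.84615707397461), 22.61986541748047)
short_tongs_mid top 0.46 [233.7 221.8  15.2  17.2] cen 231.6 220.1 minrect ((233.058837890625, 220.7647247314453), (16.00735092163086, 16.492422103881836), 14.03624439239502)
short_tongs_mid side 0.78 [254.1 245.5  18.8  39.6] cen 253.8 242.8 minrect ((253.2086639404297, 243.0465545654297), (38.169315338134766, 19.084657669067383), 86.633544921875)
short_tongs_mid side 0.74 [317.3 204.2  16.2  21. ] cen 318.0 202.5 minrect ((318.0, 203.0), (22.0, 14.0), 90.0)
long_tongs_mid top 0.58 [155.6 236.2  31.8  19.3] cen 151.8 236.0 minrect ((154.064697265625, 236.4588165283203), (26.140121459960938, 16.48671531677246), 12.528807640075684)
long_tongs_mid side 0.64 [210.4 319.7  13.2  35.2] cen 212.1 320.2 minrect ((212.10153198242188, 319.4859924316406), (
[... 1376 characters left out ...]
.4  28.7] cen 250.1 180.3 minrect ((249.5, 180.0), (22.0, 21.0), 90.0)
jar side 0.63 [226.3 245.4  19.4  36.8] cen 225.7 240.1 minrect ((224.95001220703125, 242.85000610351562), (37.631099700927734, 19.60611915588379), 71.56504821777344)
jug top 0.81 [434.1 224.7  89.6  69.3] cen 432.5 223.4 minrect ((431.0235595703125, 221.8941192626953), (64.41487121582031, 88.28746795654297), 84.0938491821289)
jug side 0.92 [337.3 160.2  51.   89.3] cen 336.6 157.3 minrect ((335.9573059082031, 158.3841552734375), (45.27692794799805, 88.23479461669922), 6.340191841125488)
bottle cap [494.4 225.9 183. ] jar [594.9 109.3 100. ] purple [ 448.2 -161.5   95. ] glass [420.4 -72.2  88. ]
crock [445.9 327.7  70. ]
```

View pics/crop1.png

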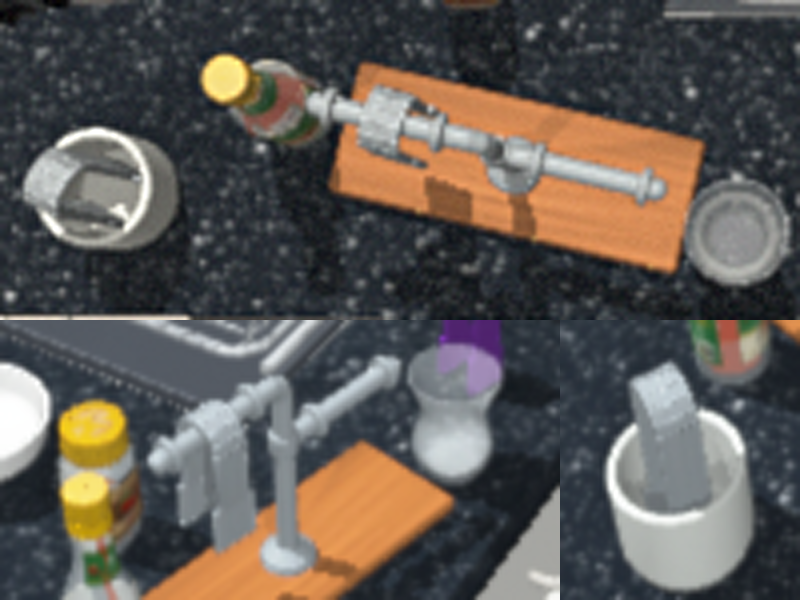

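The crop shows the two steel tongs clearly. The short ones sit astride the upper arm (tall arm, left), and the long ones stand in the white crock. The purple one is behind the glass. Next I fit the poses.

```bash
cat > fit.py <<'E'
from h import *
from scipy.optimize import minimize
def U(H):  # surface points, feet at z=0
    P=[]
    for y0,za,zb in((16,0,34),(12,34,H-19)):
        for x in(-19,-14,14,19):
            for y in np.linspace(-y0,y0,13):
                P+=[(x,y,z) for z in np.arange(za,zb+.1,2)]
    for r in(14,19):
        for a in np.linspace(0,np.pi,25):
            P+=[(r*np.cos(a),y,H-19+r*np.sin(a)) for y in np.linspace(-12,12,13)]
    return np.array(P)
def pp(p,X):
    K,V=np.array(p["mtx"]),np.array(p["view"]);q=(X@V[:3,:3].T+V[:3,3])@K.T;return q[:,:2]/q[:,2:]
def place(P,x,y,yaw,z):
    c,s=np.cos(yaw),np.sin(yaw);return P@np.array([[c,s,0],[-s,c,0],[0,0,1]])+[x,y,z]
S=4
def soft(p,X):
    m=np.zeros((420*S,560*S),np.uint8);q=np.round((pp(p,X)+.5)*S).astype(int);ok=((q>=0)&(q<[560*S,420*S])).all(1);q=q[ok];m[q[:,1],q[:,0]]=255
    m=cv2.morphologyEx(m,cv2.MORPH_CLOSE,np.ones((9,9)))
    return cv2.resize(m,(560,420),interpolation=cv2.INTER_AREA)/255.
def fit(views,P,z,x0):
    def cost(v):
        c=0
        for p,reg,zmin in views:
            a=soft(p,place(P[P[:,2]>=zmin],v[0],v[1],v[2]/30,z));c+=1-np.minimum(a,reg).sum()/np.maximum(a,reg).sum()
        return c
    best=None
    for yaw in np.radians([-50,-12,25]):
        r=minimize(cost,[x0[0],x0[1],yaw*30],method="Nelder-Mead",options=dict(initial_simplex=np.array([[x0[0],x0[1],yaw*30]]*4)+np.array([[0,0,0],[8,0,0],[0,8,0],[0,0,8]]),xatol=.1,fatol=1e-4))
        if best is None or r.fun<best.fun: best=r
    v=best.x;return v[0],v[1],v[2]/30,best.fun
E
cat > m.py <<'E'
from fit import *
np.set_printoptions(precision=1,suppress=True)
t=imaging.camera("top");s=imaging.camera("side")
O=np.array([463.5,77.]);w=np.radians(-12.74);ex=np.array([np.cos(w),np.sin(w)]);ey=np.array([-np.sin(w),np.cos(w)])
ub=O+60*ey;lb=O-60*ey;print("ub",ub,"lb",lb)
def pick(p,k,u,v):
    c=[d for d in trace(p,k) if np.hypot(d["rect"][0]-u,d["rect"][1]-v)<15];return c[0]["region"].astype(float) if c else None
sv=[(t,pick(t,"short_tongs_mid",234,220),0),(s,pick(s,"short_tongs_mid",255,243),0)]
lv=[(t,pick(t,"long_tongs_mid",155,236),20),(s,pick(s,"long_tongs_mid",211,320),45)]
for n,V,H,z,x0 in(("short",sv,95,85,ub),("long",lv,135,6,[446,330])):
    for sub in(V,V[:1],V[1:]):
        if all(q[1] is not None for q in sub):
            f=fit(sub,U(H),z,x0);print(n,[q[0] is t for q in sub],np.round(f[:2],1),"yaw deg",round(np.degrees(f[2]),1),"cost",round(f[3],2))
            if len(sub)==2:
                for p in(t,s):
                    pts=pp(p,place(U(H),f[0],f[1],f[2],z)); p.setdefault("ov",[]).append(pts)
out=[]
for p,(x0,y0,x1,y1) in((t,(135,190,335,270)),(s,(190,205,340,275))):
    k=4;im=cv2.resize(p["img"][y0:y1,x0:x1],None,fx=k,fy=k,interpolation=cv2.INTER_CUBIC)
    d=lambda X,c:cv2.circle(im,tuple(int(i) for i in ((proj(p,X)+.5-[x0,y0])*k)),2,c,-1)
    for a in np.arange(0,31,2):
        for e in(-1,1):
            d([*(ub+e*a*ey),168],(255,0,0));d([*(lb+e*a*ey),118],(255,255,0))
    for z in range(15,168,8): d([*O,z],(0,255,255))
    for pts in p.get("ov",[]):
        h=cv2.convexHull(((pts+.5-[x0,y0])*k).astype(np.float32)).astype(int);cv2.polylines(im,[h],True,(0,255,0),1)
    out.append(np.pad(im,((0,0),(0,800-im.shape[1]),(0,0))))
cv2.imwrite("pics/ov.png",np.vstack(out)[...,::-1])
print("jug",at_z(t,440,220,250))
E
python3 m.py; python3 -c "
from h import *
x=monitor.read_state();print(x['eef_pos'],x['eef_rot'],x['clock'])"
```

```text
ub [476.7 135.5] lb [450.3  18.5]
short [True, False] [477.9 135.6] yaw deg -13.4 cost 0.35
short [True] [477.3 135.8] yaw deg -8.3 cost 0.17
short [False] [479.6 132.6] yaw deg -16.5 cost 0.13
long [True, False] [441.9 346.6] yaw deg -26.1 cost 0.33
long [True] [441.8 347. ] yaw deg -25.3 cost 0.15
long [False] [444.4 344.3] yaw deg -28.2 cost 0.15
jug [ 472.1 -312.9  250. ]
[ 238.15333251 -495.78082215  224.45125613] [ 3.14155972e+00 -1.41939409e-06  4.47794418e-01] 2.2
```

View pics/ov.png

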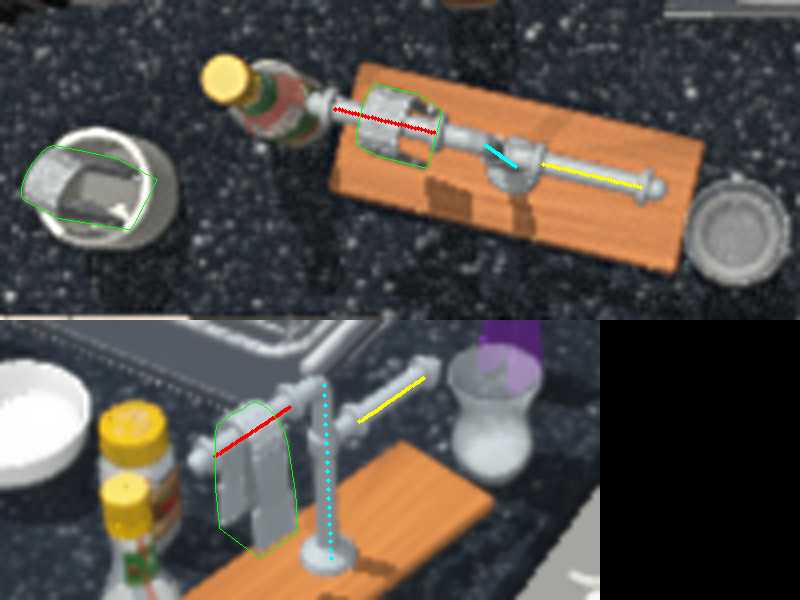

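Overlay: the fitted outlines and arm lines agree with both pictures to about 1 px (about 2 mm). Red is the upper arm at crop (335–435,108–132). Now I raise and travel to above the short tongs.

Emit:
arm_command(
  steps=[
    [1, 0, 0, -40, 0],
    [1, 0, 0, -80, 0],
    [1, 489, -465, -80, -51.6],
    [1, 489, -465, -80, -51.6],
    [1, 489, -465, -80, -51.6],
    [1, 489, -465, -80, -51.6],
    [1, 489, -465, -80, -51.6],
    [1, 489, -465, -80, -51.6],
    [1, 489, -465, -80, -51.6],
    [1, 489, -465, -80, -51.6],
    [1, 489, -465, -80, -51.6],
    [1, 489, -465, -80, -51.6],
    [1, 489, -465, -80, -51.6],
    [1, 489, -465, -80, -51.6],
    [1, 489, -465, -80, -51.6],
    [1, 489, -465, -80, -51.6],
    [1, 489, -465, -80, -51.6],
    [1, 489, -465, -80, -51.6],
    [1, 489, -465, -80, -51.6],
    [1, 489, -465, -80, -51.6],
  ],
  force=20,
)

```text
clock: 4.7
eef_pos: [477.6, 135.1, 304.5]
eef_rot: [3.142, -0.0, 1.348]
wrist_force: [0.3, -0.1, 0.3]
finger_gap: 94.1
finger_force: 0.0
```

Emit:
arm_command(
  steps=[
    [1, 0, 0, 50, 0],
    [1, 0, 0, 100, 0],
    [1, 0, 0, 135, 0],
    [1, 0, 0, 148, 0],
    [1, 0, 0, 148, 0],
    [0.3, 0, 0, 148, 0],
    [0.3, 0, 0, 148, 0],
    [0.3, 0, 0, 148, 0],
    [0.3, 0, 0, 148, 0],
    [0.3, 0, 0, 148, 0],
    [0.3, 0, 0, 148, 0],
    [0.3, 0, 0, 148, 0],
    [0.3, 0, 0, 148, 0],
  ],
  force=20,
)

```text
clock: 6.32
eef_pos: [477.6, 135.1, 156.4]
eef_rot: [-3.142, 0.0, 1.348]
wrist_force: [0.3, -0.9, 0.3]
finger_gap: 38.1
finger_force: 19.9
```

Emit:
arm_command(
  steps=[
    [0.3, 0, 0, -10, 0],
    [0.3, 0, 0, -25, 0],
    [0.3, 0, 0, -60, 0],
    [0.3, 0, 0, -100, 0],
    [0.3, 0, 0, -140, 0],
    [0.3, 0, 0, -140, 0],
    [0.3, 0, 0, -140, 0],
  ],
  force=25,
)

```text
clock: 7.2
eef_pos: [477.3, 135.1, 296.2]
eef_rot: [-3.141, 0.0, 1.348]
wrist_force: [-0.2, 0.3, -1.7]
finger_gap: 38.2
finger_force: 24.9
```

Run:
```python
from fit import *
np.set_printoptions(precision=1,suppress=True)
t=imaging.camera("top");s=imaging.camera("side")
x=monitor.read_state();print(x['eef_pos'],x['eef_rot'],x['wrist_force'])
im=np.hstack([cv2.resize(p["img"][b:d,a:c],(400,400),interpolation=cv2.INTER_CUBIC) for p,(a,b,c,d) in((t,(170,150,320,300)),(s,(190,170,340,320)))])
cv2.imwrite("pics/lift.png",im[...,::-1])
# the short tongs in the side view vs model at TCP
d=[q for q in trace(s,"short_tongs_mid")]
for q in d[:3]: print(round(q["p"],2),np.array(q["rect"]))
P=pp(s,place(U(95),477.6,135.1,np.radians(-12.8),225));print("expected rect",(P.max(0)+P.min(0))/2,P.max(0)-P.min(0))
```

```text
[477.2 135.  295.5] [-3.1  0.   1.3] [-0.6  0.5 -1.2]
0.87 [252.9 200.2  22.7  43.5]
0.81 [320.1 203.9  18.   24.9]
expected rect [250.5 198.7] [22.6 43.8]
```

View pics/lift.png

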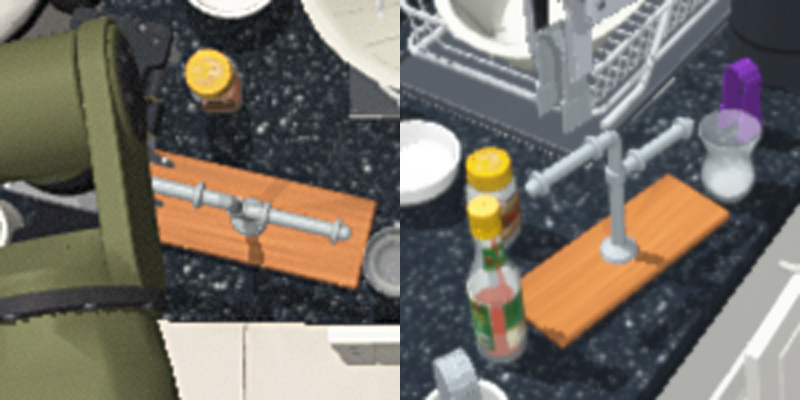

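The short tongs are held straight and clear of the arm, the stand is now empty (upper arm in the crop at (530–615,135–190)) and the bystanders are in place. I carry them 120 mm along the arm line to the lower arm.

Emit:
arm_command(
  steps=[
    [0.3, -30, 0, -10, 0],
    [0.3, -70, -0.5, -10, 0],
    [0.3, -105, -0.5, -10, 0],
    [0.3, -120, -0.5, -10, 0],
    [0.3, -120, -0.5, 0, 0],
    [0.3, -120, -0.5, 40, 0],
    [0.3, -120, -0.5, 80, 0],
    [0.3, -120, -0.5, 100, 0],
    [0.3, -120, -0.5, 120, 0],
    [0.3, -120, -0.5, 130, 0],
    [0.3, -120, -0.5, 130, 0],
  ],
)

```text
clock: 8.72
eef_pos: [450.5, 18.7, 165.9]
eef_rot: [-3.14, 0.0, 1.349]
wrist_force: [-0.9, -0.5, 0.5]
finger_gap: 38.1
finger_force: 24.9
```

Run:
```python
from fit import *
t=imaging.camera("top");s=imaging.camera("side")
x=monitor.read_state();print(x['eef_pos'],x['eef_rot'],x['wrist_force'])
im=np.hstack([cv2.resize(p["img"][b:d,a:c],(400,400),interpolation=cv2.INTER_CUBIC) for p,(a,b,c,d) in((t,(210,180,310,280)),(s,(230,190,330,290)))])
cv2.imwrite("pics/low.png",im[...,::-1])
```

```text
[450.91879964  18.46615388 166.91167686] [ 3.14094948e+00 -1.72599570e-04  1.34874270e+00] [-0.6991732  -0.04974703  0.02395947]
```

View pics/low.png

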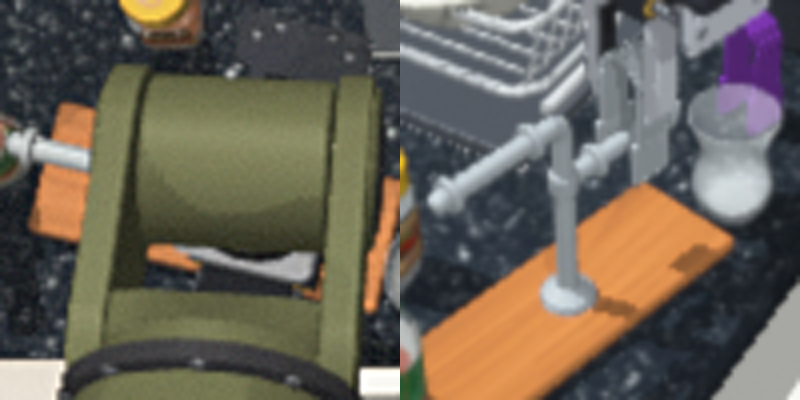

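The side crop shows the lower arm running between the legs at about (630,145), with no contact force. I lower the last 59 mm and release.

Emit:
arm_command(
  steps=[
    [0.3, 0, 0, 20, 0],
    [0.3, 0, 0, 40, 0],
    [0.3, 0, 0, 54, 0],
    [0.3, 0, 0, 58, 0],
    [0.3, 0, 0, 58, 0],
    [0.3, 0, 0, 58, 0],
  ],
)

```text
clock: 9.57
eef_pos: [451.0, 18.2, 109.1]
eef_rot: [3.141, -0.0, 1.348]
wrist_force: [-0.1, -0.2, -0.7]
finger_gap: 38.1
finger_force: 24.9
```

Emit:
arm_command(
  steps=[
    [0.3, 0, 0, 2, 0],
    [0.3, 0, 0, 2.5, 0],
    [0.45, 0, 0, 2.5, 0],
    [0.5, 0, 0, 2.5, 0],
    [0.6, 0, 0, 2.5, 0],
    [0.8, 0, 0, 2.5, 0],
    [0.8, 0, 0, 2.5, 0],
    [0.8, 0, 0, 2.5, 0],
    [0.8, 0, 0, -20, 0],
    [0.8, 0, 0, -60, 0],
    [0.8, 0, 0, -120, 0],
    [0.8, 0, 0, -180, 0],
    [0.8, 0, 0, -190, 0],
    [0.8, 0, 0, -190, 0],
  ],
)

```text
clock: 11.32
eef_pos: [450.6, 18.2, 298.0]
eef_rot: [3.142, -0.0, 1.348]
wrist_force: [0.2, 0.7, -0.2]
finger_gap: 75.2
finger_force: 0.0
```

Run:
```python
from fit import *
t=imaging.camera("top");s=imaging.camera("side")
x=monitor.read_state();print(x['eef_pos'],x['eef_rot'],x['wrist_force'])
im=np.hstack([cv2.resize(p["img"][b:d,a:c],(400,400),interpolation=cv2.INTER_CUBIC) for p,(a,b,c,d) in((t,(130,170,250,290)),(s,(230,190,330,290)))])
cv2.imwrite("pics/low2.png",im[...,::-1])
for n,p,u,v,zm in(("long",t,155,236,20),("long",s,211,320,45)):
    for q in trace(p,"long_tongs_mid"):
        if np.hypot(q["rect"][0]-u,q["rect"][1]-v)<15: print(np.round(fit([(p,q["region"].astype(float),zm)],U(135),6,[442,346]),2)); break
```

```text
[450.20179715  18.19680436 296.72481843] [-3.13893415e+00  5.02537220e-04  1.34837958e+00] [-0.3900625  -0.5497409   0.15339477]
[ 4.4189e+02  3.4551e+02 -4.5000e-01  1.5000e-01]
[ 4.4519e+02  3.4410e+02 -5.0000e-01  1.4000e-01]
```

View pics/low2.png

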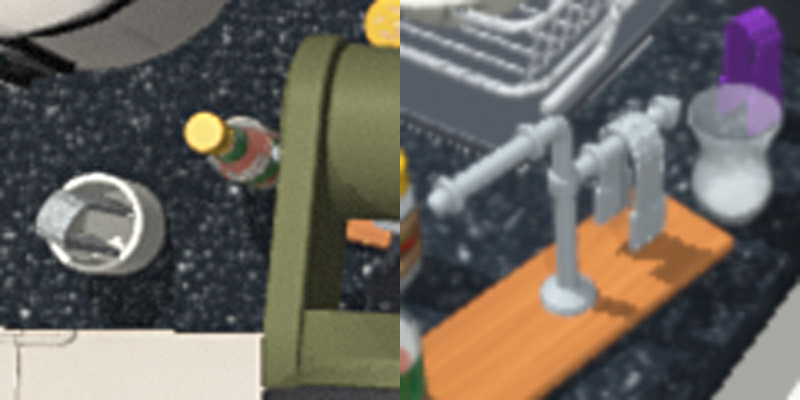

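The side crop shows the short tongs hanging straight on the lower arm at (630,180), between collars, clear of everything. Before reaching for the long tongs I check the gripper body's clearance to the big pot, using positions projected on a grid.

Run:
```python
from fit import *
t=imaging.camera("top");s=imaging.camera("side")
out=[]
for p,(x0,y0,x1,y1) in((t,(60,110,220,270)),(s,(20,180,260,420))):
    k=400/(x1-x0);im=cv2.resize(p["img"][y0:y1,x0:x1],(400,400),interpolation=cv2.INTER_CUBIC)
    R=lambda yaw:np.array([[np.cos(yaw),-np.sin(yaw)],[np.sin(yaw),np.cos(yaw)]])
    box=np.array([[88,37],[-88,37],[-88,-37],[88,-37]])@R(-.45).T+[442.5,345.5]
    for z,c in((195,(255,0,0)),(320,(255,255,0))):
        q=((pp(p,np.c_[box,np.full(4,z)])+.5-[x0,y0])*k).astype(int);cv2.polylines(im,[q],True,c,1)
    for b in box:
        q=((pp(p,np.array([[*b,195],[*b,0]]))+.5-[x0,y0])*k).astype(int);cv2.line(im,tuple(map(int,q[0])),tuple(map(int,q[1])),(0,255,0),1)
    out.append(im)
cv2.imwrite("pics/pot.png",np.hstack(out)[...,::-1]);print(box.round())
for u,v in((150,193),(170,190),(133,187)): print(u,v,[at_z(t,u,v,z)[:2].round() for z in(0,100,200)])
```

```text
[[538. 341.]
 [379. 417.]
 [347. 350.]
 [506. 274.]]
150 193 [array([567., 400.]), array([550., 359.]), array([533., 318.])]
170 190 [array([576., 343.]), array([558., 308.]), array([540., 272.])]
133 187 [array([584., 450.]), array([565., 405.]), array([547., 359.])]
```

View pics/pot.png

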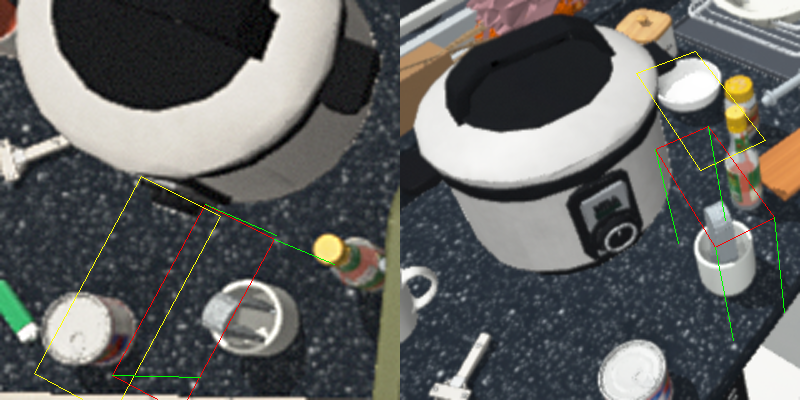

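Both views show the gripper body's footprint (red) clearing the pot's lid by about 20 mm, and the dial lies below it. I go to the long tongs, stop above, then descend.

Emit:
arm_command(
  steps=[
    [0.8, 60, -15, 0, 2],
    [0.8, 120, -30, 0, 5],
    [0.8, 180, -45, 0, 8],
    [0.8, 240, -60, 0, 11],
    [0.8, 290, -73, 0, 13],
    [0.8, 317, -80, 0, 13],
    [0.8, 317, -80, 0, 13],
    [0.8, 317, -80, 0, 13],
    [0.8, 317, -80, 40, 13],
    [0.8, 317, -80, 80, 13],
    [0.8, 317, -80, 120, 13],
    [0.8, 317, -80, 130, 13],
    [0.8, 317, -80, 130, 13],
  ],
)

```text
clock: 13.25
eef_pos: [442.9, 344.6, 169.3]
eef_rot: [3.141, -0.0, 1.121]
wrist_force: [0.2, 0.1, 0.4]
finger_gap: 75.6
finger_force: 0.0
```

Run:
```python
from fit import *
s=imaging.camera("side")
x=monitor.read_state();print(x['eef_pos'],x['eef_rot'],x['wrist_force'])
save(s,"pre.png",(150,230,300,370),4)
```

```text
[443.16853608 344.94497358 169.98818986] [ 3.14064023e+00 -1.60192421e-03  1.12095306e+00] [ 0.3115578   0.13844106 -0.15049882]
```

View pics/pre.png

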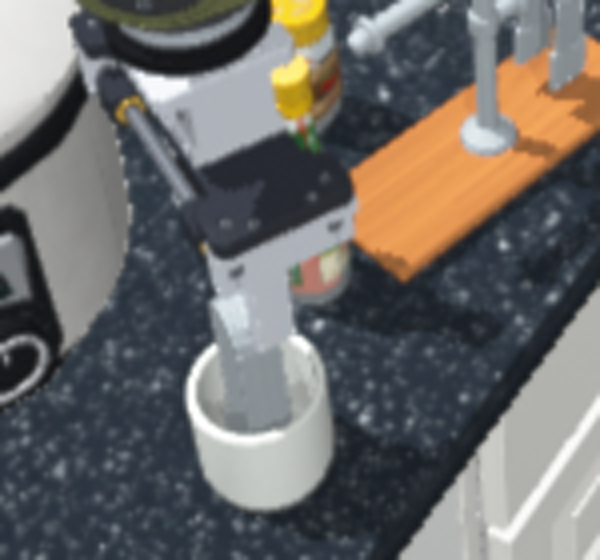

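The gripper is centred over the long tongs at (255,340), clear of the pot and bottle. I descend, grip and lift straight.

Emit:
arm_command(
  steps=[
    [0.8, 0, 0, 25, 0],
    [0.8, 0, 0, 45, 0],
    [0.8, 0, 0, 50, 0],
    [0.8, 0, 0, 50, 0],
    [0.3, 0, 0, 50, 0],
    [0.3, 0, 0, 50, 0],
    [0.3, 0, 0, 50, 0],
    [0.3, 0, 0, 50, 0],
    [0.3, 0, 0, 50, 0],
    [0.3, 0, 0, 50, 0],
    [0.3, 0, 0, 50, 0],
    [0.3, 0, 0, 50, 0],
  ],
  force=20,
)

```text
clock: 14.8
eef_pos: [442.6, 345.0, 118.6]
eef_rot: [3.142, -0.0, 1.121]
wrist_force: [-1.2, -0.5, 1.2]
finger_gap: 38.0
finger_force: 19.9
```

Emit:
arm_command(
  steps=[
    [0.3, 0, 0, -10, 0],
    [0.3, 0, 0, -30, 0],
    [0.3, 0, 0, -70, 0],
    [0.3, 0, 0, -120, 0],
    [0.3, 0, 0, -170, 0],
    [0.3, 0, 0, -205, 0],
    [0.3, 0, 0, -205, 0],
    [0.3, 0, 0, -205, 0],
  ],
  force=25,
)

```text
clock: 15.8
eef_pos: [442.2, 344.8, 322.3]
eef_rot: [-3.141, 0.001, 1.122]
wrist_force: [0.2, 0.1, -1.2]
finger_gap: 38.2
finger_force: 24.9
```

Run:
```python
from fit import *
t=imaging.camera("top");s=imaging.camera("side")
x=monitor.read_state();e=x['eef_pos'];yaw=x['eef_rot'][2];print(e,x['eef_rot'],x['wrist_force'])
tx=np.array([np.cos(yaw),np.sin(yaw)]);ty=np.array([np.sin(yaw),-np.cos(yaw)])
d=np.array([476.7,135.5])-e[:2];print("to bar: dx,dy",d@tx,d@ty,"turn",np.degrees(yaw)-77.26)
P=pp(s,place(U(135),e[0],e[1],yaw-np.pi/2,e[2]-112.6));print("expected",(P.max(0)+P.min(0))/2,P.max(0)-P.min(0))
for q in trace(s,"long_tongs_mid")[:2]:
    print(q["p"],np.array(q["rect"]))
    try: print("fit",fit([(s,q["region"].astype(float),0)],U(135),e[2]-112.6,e[:2]))
    except Exception as ex: print(ex)
# upper arm now: sample profile across the arm in the top view
for a in(-20,0,20):
    c=np.array([463.5,77.])+(60+a)*np.array([.2205,.9754]);row=[]
    for o in np.arange(-12,13,2): 
        u=proj(t,[c[0]+o*.9754,c[1]-o*.2205,168]);row.append(int(cv2.getRectSubPix(t["img"][...,1].copy(),(1,1),(float(u[0]),float(u[1])))[0,0]))
    print(a,row)
```

```text
[442.24045034 344.82069941 321.9859813 ] [-3.14031347e+00  2.14356797e-03  1.12146866e+00] [-0.29251542  0.32543851 -0.56180591]
to bar: dx,dy -173.57553791337546 121.95961792274561 turn -13.004578756933526
expected [202.5449672  260.62389269] [30.04395489 64.95581834]
0.95 [202.3 263.6  24.5  53.5]
fit (np.float64(443.2650357428897), np.float64(345.7061846959939), np.float64(-0.4615850830083851), np.float64(0.3031323539959627))
-20 [147, 145, 139, 136, 161, 190, 212, 227, 210, 178, 151, 140, 140]
0 [143, 144, 140, 136, 161, 192, 212, 225, 204, 174, 148, 135, 137]
20 [132, 136, 132, 140, 164, 193, 215, 227, 205, 176, 143, 124, 122]
```

The long tongs are held straight at z≈322 (feet ≈209), and the upper arm is confirmed in the top view within about 1 mm. I carry them over it.

Emit:
arm_command(
  steps=[
    [0.3, -40, 28, 0, -3],
    [0.3, -85, 60, 0, -7],
    [0.3, -130, 91, 0, -10],
    [0.3, -160, 113, 0, -13],
    [0.3, -173.5, 123, 0, -13],
    [0.3, -173.5, 123, 0, -13],
    [0.3, -173.5, 123, 10, -13],
    [0.3, -173.5, 123, 30, -13],
    [0.3, -173.5, 123, 50, -13],
    [0.3, -173.5, 123, 60, -13],
    [0.3, -173.5, 123, 60, -13],
  ],
)

```text
clock: 17.32
eef_pos: [477.7, 135.9, 262.9]
eef_rot: [-3.14, 0.0, 1.349]
wrist_force: [0.4, -0.6, -1.5]
finger_gap: 38.3
finger_force: 24.9
```

Run:
```python
from fit import *
s=imaging.camera("side")
x=monitor.read_state();print(x['eef_pos'],x['eef_rot'],x['wrist_force'])
save(s,"up.png",(200,150,340,290),4)
```

```text
[477.96858188 135.78446199 263.6349554 ] [ 3.14155720e+00 -8.69401876e-05  1.34893276e+00] [-0.34559228 -0.04307184 -0.7621548 ]
```

View pics/up.png

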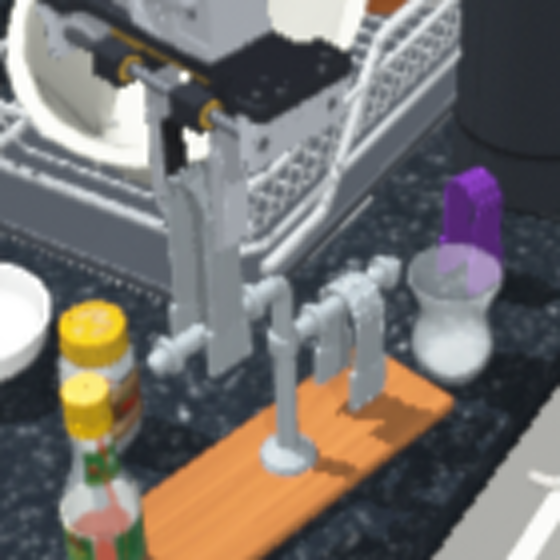

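The arm passes between the long tongs' legs at (210,330) in the crop, between the collars. The short tongs still hang freely at (350,340). I lower and release.

Emit:
arm_command(
  steps=[
    [0.3, 0, 0, 30, 0],
    [0.3, 0, 0, 60, 0],
    [0.3, 0, 0, 85, 0],
    [0.3, 0, 0, 98, 0],
    [0.3, 0, 0, 103, 0],
    [0.3, 0, 0, 103, 0],
    [0.3, 0, 0, 103, 0],
  ],
)

```text
clock: 18.25
eef_pos: [478.3, 135.4, 161.3]
eef_rot: [3.14, -0.001, 1.348]
wrist_force: [-0.3, 0.3, -0.8]
finger_gap: 38.1
finger_force: 24.9
```

Emit:
arm_command(
  steps=[
    [0.3, 0, 0, 2, 0],
    [0.3, 0, 0, 3, 0],
    [0.3, 0, 0, 3, 0],
    [0.45, 0, 0, 3, 0],
    [0.5, 0, 0, 3, 0],
    [0.6, 0, 0, 3, 0],
    [0.8, 0, 0, 3, 0],
    [0.8, 0, 0, 3, 0],
    [0.8, 0, 0, 3, 0],
    [0.8, 0, 0, -20, 0],
    [0.8, 0, 0, -60, 0],
    [0.8, 0, 0, -120, 0],
    [0.8, 0, 0, -170, 0],
    [0.8, 0, 0, -170, 0],
  ],
)

```text
clock: 20.0
eef_pos: [478.7, 135.5, 334.0]
eef_rot: [3.136, -0.003, 1.348]
wrist_force: [-0.8, -0.3, -0.5]
finger_gap: 75.2
finger_force: 0.0
```

Emit:
arm_command(
  steps=[
    [0.8, -40, -20, 0, 0],
    [0.8, -90, -45, 0, 0],
    [0.8, -140, -70, 0, 0],
    [0.8, -190, -90, 0, 0],
    [0.8, -240, -110, 0, 0],
    [0.8, -250, -110, 0, 0],
    [0.8, -250, -110, 0, 0],
    [0.8, -250, -110, 0, 0],
  ],
)

```text
clock: 21.0
eef_pos: [316.0, -83.5, 330.0]
eef_rot: [-3.141, -0.0, 1.35]
wrist_force: [0.2, -0.3, -0.6]
finger_gap: 75.1
finger_force: 0.0
```

Run:
```python
from fit import *
t=imaging.camera("top");s=imaging.camera("side")
print(monitor.read_state()['eef_pos'])
for n,H,z,x0,k in(("short",95,35,[450.3,18.5],"short_tongs_mid"),("long",135,45,[476.7,135.5],"long_tongs_mid")):
    for nm,p in(("top",t),("side",s)):
        P=pp(p,place(U(H),*x0,np.radians(-12.7),z));c=(P.max(0)+P.min(0))/2
        print(n,nm,"expected",c.round(1),(P.max(0)-P.min(0)).round(1))
        for kk in("short_tongs_mid","long_tongs_mid"):
            for q in trace(p,kk):
                if np.hypot(*(np.array(q["rect"][:2])-c))<15:
                    f=fit([(p,q["region"].astype(float),0)],U(H),z,x0);print("  ",kk,round(q["p"],2),np.array(q["rect"]).round(1),"fit",np.round(f[:2],1),round(np.degrees(f[2]),1),round(f[3],2));break
for k in"jug bottle glass jar".split():
    for nm,p in(("top",t),("side",s)): print(k,nm,[(np.array(d["rect"]).round(1).tolist(),round(d["p"],2)) for d in find_in(p,k)][:1])
```

```text
[315.96647467 -83.49997043 330.13903217]
short top expected [284.2 234.6] [16.5 19.5]
   short_tongs_mid 0.43 [282.9 234.9  11.9  17.8] fit [451.6  18.3] -15.3 0.2
short side expected [287.6 235.9] [18.5 36. ]
   short_tongs_mid 0.64 [289.4 236.6  16.3  34.1] fit [453.4  14. ] -18.1 0.15
long top expected [235.7 222.2] [23.8 22.4]
   long_tongs_mid 0.75 [231.7 222.8  19.   24.5] fit [477.6 136.7] -12.6 0.21
long side expected [254.4 250.3] [21.2 50.1]
   long_tongs_mid 0.82 [252.3 249.4  16.4  46.5] fit [480.3 133. ] -19.0 0.12
jug top [([433.4, 222.8, 90.3, 72.1], 0.67)]
jug side [([337.0, 158.8, 50.7, 87.5], 0.87)]
bottle top [([200.1, 216.7, 30.1, 21.4], 0.92)]
bottle side [([227.4, 273.2, 21.2, 63.1], 0.97)]
glass top [([319.4, 249.6, 25.9, 24.5], 0.81)]
glass side [([312.9, 229.8, 26.6, 36.2], 0.96)]
jar top [([250.2, 180.3, 22.9, 23.5], 0.98)]
jar side [([272.5, 256.7, 80.0, 85.8], 0.66)]
```

Both tongs match their hanging poses to about 1–2 mm in the top view. The side view's differences match its earlier calibration bias. The bystanders have not moved, so I hand the job in.

```bash
python3 -c "
from cell import job;print(job.sign_off())"
```

```text
the job is handed in; nothing more can be done
None
```

The short tongs now hang on the lower arm and the long tongs on the upper arm, both between their collars. The last camera check showed the jug, bottle, glass and jar unmoved, and I handed the job in at about 21 s.

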